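Set out the smear-staining station

ROBOT

A 6-joint arm with a two-finger parallel gripper is mounted at the origin on the work surface. World frame = base frame: x ahead of the robot, y to its left, z up, the work surface at z = 0. Lengths are in m, angles in rad, forces in N, time in s.
With the tool pointing down it reaches from about 0.275 to 1 m from the base axis. Payload 8.4 kg.
Tool frame: the origin (TCP) lies on the centre line of the jaws, within the pads' length; the fingertips stand 8 mm ahead of it and the grasp point (between the pads) lies 11 mm behind it; z points along the fingers, y is the line along which they close (so a half turn about z gives the same grasp; the last joint's range is limited). The gripper opens to 85 mm and grips with 20 to 120 N. Pads are 22 mm wide; open, the fingers measure 114 mm over their backs; the gripper's body (76 mm by 85 mm) begins 54 mm behind the grasp point. The pads swing forward as they close: fully open they stand 13 mm farther back than shut.
Start: joints at [-1.187, 0.353, 1.633, -0, 1.155, -0.002], TCP at [0.235, -0.579, 0.239] pointing down, gripper open.
Joint ranges: [-2.63, 2.63], [-0.92, 2.1], [0.06, 2.66], [-1.3, 4.44], [0, 2.69], [-3.02, 3.02]. Speed limits (rad/s): [2.22, 2.22, 2.79, 3.14, 3.14, 3.14].

INTERFACE

Orientations are given as a unit quaternion [w, x, y, z].
In Python, from bench import manip gives the robot as it stands.
- The arm moves only by the shell command python3 -m inch 'ROWS' [FORCE]. ROWS is JSON, a list of rows, each a list of 5 numbers: the shift along the tool's x, y, z in m, then the turn about the tool's z in degrees, then the closure, from -1 (fully open) to 1 (shut). A call has 1 to 12 rows; each row shifts and turns the commanded pose from where the row before left it, along the tool's axes as they then stand; what a row does not reach is not made up. A row lasts 1/12 s, in which the tool goes at most 41.7 mm and 7.16 degrees, less where a joint would pass 70% of its speed; a pose out of reach is approached as far as the arm can. A call is refused whole if a number of a shift passes 0.0417 or a number of a turn 7.16, either way. A call with a gripper value outside its range is refused whole. The fingers move at their own pace and stop on an object; FORCE is the grip in N (left out, the last holds). Time passes only in rows, so rows that do not move let the fingers close. It gives the time, the measured TCP pose, the force, the opening and the grip force at its end, in the units of the state.
- manip.read_state(): the state, without advancing time (a new reading comes with each control period).
- manip.capture(name): name is "scene" or "top" or "wrist"; returns a dict with "frame" (400x640x3 uint8, red, green, blue), "z_map" (400x640 float32, m along the optical axis (not along the pixel's ray), 0 where there is no reading), "mtx" (3x3 intrinsics, pixels), "rvec" (rotation vector, rad) and "tvec" (3), from world to camera coordinates, as OpenCV has them. Camera axes: x right, y down, z forward; pixel columns grow to the right and rows downward; lengths in m; the calibration is good to about 2 mm. A picture is of the moment at which its call begins.
- manip.job_done(): hands the job in; it is judged then, once.
Trained networks look in a picture, given as the dict that the camera call returned (one of the last four; its "shot" number tells which), for a name from the list of things; names that differ only in an ending like _2 or _b are one class to them, and where a whole thing is asked for, a point or a joint stands for the part that bears it (a point fixed in the world has none). Each returns a list of dicts, best first, with "p" (0 to 1); they miss things now and then, are a little off and sometimes report something else, mostly with a low value. They report only what shows in the picture. A call takes as long as a camera call. They do not tell look-alikes from the thing itself.
- manip.search_frame(thing, picture): "uv" ([column, row] in pixels, amid what is visible of it).
- manip.tip_of(thing, picture): "uv" ([column, row] in pixels: a listed point, or the origin of a listed thing).
The state is a dict: "time": time; "joint_pos": joint angles; "joint_vel": joint speeds; "effort": joint torques, N m; "ee_pos": TCP position; "ee_rot": TCP orientation; "wrist_force": force on the tool from outside, world axes, zero at the start; "torque": the same for the moment, N m; "opening": finger opening in m; "grip_force": force on a finger pad.
Only numpy, scipy, OpenCV 4.12 (cv2) and the standard library are available. Lean on these libraries where they do the work, as an engineer would, in place of code of your own. Each camera call takes 0.05 s, during which the arm holds its last target. There are 200 camera calls.

TASK

Set out the bench for staining smears: stand the rectangular staining dish on the middle of the warmer's plate, the rinse beaker in the middle of the drip tray, and the staining jar on the bench midway between warmer and tray and in line with them, with its lid on. Stand the drying rack in front of the drip tray (on the robot's side), centred on it and parallel to its front edge, with a gap of about 3 cm. Everything ends upright; set the glass and the lid down without dropping them, and leave the bottles and the slide box where they are.

Things in the scene. Friction and masses are not known exactly. Their poses are not given: they have to be found in the camera images.
- warmer: Slide warmer, fixed: a white box with a square aluminium plate on top and a grey knob panel on the robot's side. 155 mm deep (x; from 83 mm before, 94 mm at the knob, to 72 mm behind the origin), 160 mm wide (y), 60 mm high. Plate 126 x 126 mm, its top at z = 60 mm. Origin: on the bench, directly below the middle of the plate; x points to its back, y to its left, z up. It stands left or right of the drip tray.
- tray: Drip tray, fixed: a shallow rectangular stainless tray, 120 mm deep (x), 160 mm wide (y), rim 18 mm high (21 mm with its bead), walls 4 mm, flat inner floor 4 mm above the bench. Origin: middle of its underside; x points to its back (away from the robot), y to its left, z up. Its centre is about 380 mm from the warmer's centre.
- dish: Rectangular staining dish: an upright open glass trough with white slide ribs inside, outside 54 mm (x) x 74 mm (y; 78 mm at the rim) x 85 mm high, walls 4 mm, about 190 g. Origin: middle of its underside, z up. Taken across its 54 mm faces (58 mm at the rim, the top 6 mm), 60 mm up.
- beaker: Rinse beaker: a round open glass with a spout and white graduation marks, 50 mm outside diameter, 70 mm high, walls 3 mm, about 75 g. Origin: middle of its underside, z up.
- jar: Staining jar: a tall open glass jar with a round foot (66 mm diameter, 8 mm high), a square body 56 x 56 mm (x, y; faces square to its own axes) up to 82 mm, and a round mouth ring (56 mm outside, 46 mm inside diameter, flush with the faces) from 80 to 95 mm height; about 210 g. Origin: middle of its underside, z up. It is taken across the body's faces, about 60 mm up; it starts open.
- lid: Lid of the staining jar: white round lid lying the right way up on the bench: below a plug 36 mm in diameter and 8 mm high, above it a flange 62 mm in diameter from 8 to 14 mm, above that a knob 20 mm in diameter up to 46 mm, by which it is taken (fingertips stay above the flange); about 55 g. Origin: middle of the plug's underside, z up. When it is on, the flange lies on the jar's rim, the plug inside the mouth, and this origin is 87 mm above the jar's origin.
- rack: Slide drying rack, empty: white plastic, a base 60 mm (x) x 140 mm (y, its long side) with low toothed edges 20 mm high, and along the middle an upright wall 12 mm thick (x; 17 mm over its ribs), 132 mm long (y), up to 70 mm height, by which it is lifted; about 160 g. Origin: middle of its underside, z up; either long side may face the tray.
- dropper: Bystander: amber dropper bottle with black rubber bulb, 40 mm diameter, 107 mm high. Origin: middle of its underside. Leave it where it stands.
- oil: Bystander: small clear oil bottle with black cap, 30 mm diameter, 58 mm high. Origin: middle of its underside. Leave it where it stands.
- slidebox: Bystander: flat closed slide box, grey with black lid, 85 x 102 x 34 mm. Origin: middle of its underside. Leave it where it lies.
There are look-alikes about, which are no part of the job. What is shaped like the beaker but purple is not meant.

How it is judged:
At the end, for the whole second after the job is handed in: Upright (0.1 rad), at rest: dish within 15 mm of plate middle; beaker within 15 mm of tray middle; jar 170-210 mm from each centre, within 20 mm of warmer y axis; lid seated within 8 mm of jar axis; rack 102-138 mm before tray middle, within 18 mm sideways, parallel within 0.2 rad (horizontal distance between dish and warmer below 0.015 m and z of dish in the frame of warmer between 0.055 and 0.066 m and angle between each of dish, beaker, jar, lid, rack's own z axis and vertical below 0.1 rad and horizontal distance between beaker and tray below 0.015 m and z of beaker in the frame of tray between 0.001 and 0.01 m and horizontal distance between jar and warmer between 0.17 and 0.21 m and horizontal distance between jar and tray between 0.17 and 0.21 m and x of jar in the frame of warmer between -0.02 and 0.02 m and height (world z) of each of jar, rack below 0.006 m and horizontal distance between lid and jar below 0.008 m and z of lid in the frame of jar between 0.082 and 0.091 m and x of rack in the frame of tray between -0.138 and -0.102 m and y of rack in the frame of tray between -0.018 and 0.018 m and angle between the y axis of rack and the y axis of tray, either way round below 0.2 rad and linear speed of each of dish, beaker, jar, lid, rack below 0.02 m/s); the robot touches nothing.
It fails at once if a bottle or the slide box is pushed over or more than 25 mm from where it stood (distance of any of dropper, oil, slidebox from where it was at the start of the episode above 0.025 m or angle between any of dropper, oil's own z axis and vertical above 0.5 rad).
It fails at once if the staining dish is dropped: it moves faster than 0.75 m/s (a free fall of about 3 cm) with no finger touching it (linear speed of dish above 0.75 m/s and contact force between dish and the fingers below 0.01 N).
It fails at once if the beaker is dropped: it moves faster than 0.75 m/s (a free fall of about 3 cm) with no finger touching it (linear speed of beaker above 0.75 m/s and contact force between beaker and the fingers below 0.01 N).
It fails at once if the staining jar is dropped: it moves faster than 0.75 m/s (a free fall of about 3 cm) with no finger touching it (linear speed of jar above 0.75 m/s and contact force between jar and the fingers below 0.01 N).
It fails at once if the jar lid is dropped: it moves faster than 0.75 m/s (a free fall of about 3 cm) with no finger touching it (linear speed of lid above 0.75 m/s and contact force between lid and the fingers below 0.01 N and contact force between lid and jar below 0.01 N).
It also fails if it takes over 122 s, if anything falls off the work surface, if the arm or the gripper's body presses on something with over 40 N, if the wrist force passes 120 N, or if a joint passes its speed limit or range.

## Working session

There is one attempt and no reset: what is moved stays moved. The work goes in short steps, Python scripts to look and compute and a shell command to move; the robot and the scene stay as the last step left them, time stands still between calls to the robot, and variables do not carry over. Pictures are saved under pics/ and viewed, at most 14 in all, crops included, and the job is handed in when it is done.

```bash
mkdir -p pics; ls; cat > h.py <<'E'
import numpy as np, cv2
from bench import manip
def cap(n,save=None):
    c=manip.capture(n)
    if save: cv2.imwrite('pics/'+save,c['frame'][...,::-1])
    return c
def world(c,uv,z=None,depth=None):
    """pixel -> world; on plane z, or by depth"""
    R=cv2.Rodrigues(np.array(c['rvec'],float))[0]; t=np.array(c['tvec'],float).ravel()
    r=np.linalg.inv(np.array(c['mtx']))@np.array([uv[0],uv[1],1.0])
    o=-R.T@t; d=R.T@r
    s=(z-o[2])/d[2] if z is not None else depth
    return o+s*d
def cloud(c):
    R=cv2.Rodrigues(np.array(c['rvec'],float))[0]; t=np.array(c['tvec'],float).ravel()
    v,u=np.mgrid[0:400,0:640]; z=c['z_map']
    r=np.stack([u,v,np.ones_like(u)],-1)@np.linalg.inv(np.array(c['mtx'])).T
    P=(r*z[...,None]-t)@R; P[z==0]=np.nan
    return P
NAMES=['warmer','tray','dish','beaker','jar','lid','rack','dropper','oil','slidebox']
E
python3 - <<'E'
from h import *
s=manip.read_state(); print(s)
for n in ['scene','top']:
    c=cap(n,n+'0.png')
    R=cv2.Rodrigues(np.array(c['rvec'],float))[0]; print(n,'cam at',(-R.T@np.array(c['tvec']).ravel()).round(3))
    for k in NAMES:
        for d in manip.tip_of(k,c)[:3]:
            u,v=d['uv']; print(n,k,round(d['p'],2),np.round(d['uv'],1),'z0:',world(c,d['uv'],z=0).round(3))
E
```

```text
pics
{'time': 0.0, 'joint_pos': array([-1.18738355e+00,  3.53657846e-01,  1.63418860e+00,  1.93173868e-05,
        1.15519999e+00, -2.40740503e-03]), 'joint_vel': array([-0.00117745,  0.00162545,  0.00025735,  0.00057495,  0.00245679,
        0.00068144]), 'effort': array([-1.71861075e-06, -6.05262065e+01, -3.42072129e+01,  6.75211140e-05,
        9.49224952e-03,  4.32448121e-05]), 'ee_pos': array([ 0.2350145 , -0.57859431,  0.23853232]), 'ee_rot': array([-7.15415580e-04,  9.81450971e-01,  1.91711929e-01, -1.28965155e-04]), 'wrist_force': array([-0.41173776, -0.41539137, -0.06296125]), 'torque': array([-0.00146906, -0.03650065, -0.00308019]), 'grip_force': 0.0, 'opening': 0.08511710265089803}
scene cam at [ 1.33  -0.189  0.714]
scene warmer 0.7 [234.8 246.4] z0: [ 0.627 -0.189  0.   ]
scene warmer 0.52 [326.4 278.1] z0: [ 0.779 -0.01   0.   ]
scene tray 0.87 [385.8 214.1] z0: [ 0.623  0.197 -0.   ]
scene dish 0.75 [160.1 210.9] z0: [ 0.447 -0.357  0.   ]
scene beaker 0.84 [440.1 163.5] z0: [0.463 0.441 0.   ]
scene beaker 0.81 [409.7 164.9] z0: [0.444 0.351 0.   ]
scene beaker 0.81 [
[... 523 characters left out ...]
 warmer 0.56 [397.6 172.5] z0: [ 0.635 -0.197  0.   ]
top tray 0.76 [258.7 176.4] z0: [0.628 0.204 0.   ]
top dish 0.6 [454.8 237.8] z0: [ 0.446 -0.355  0.   ]
top beaker 0.96 [171.7 235.6] z0: [0.461 0.453 0.   ]
top beaker 0.91 [207.3 242. ] z0: [0.442 0.351 0.   ]
top beaker 0.78 [185.3 271.1] z0: [0.36  0.413 0.   ]
top jar 0.96 [260.  243.4] z0: [0.436 0.2   0.   ]
top lid 0.94 [390.5 242.2] z0: [ 0.435 -0.172  0.   ]
top dropper 0.76 [466.8 185.1] z0: [ 0.596 -0.395  0.   ]
top dropper 0.38 [262.5 246. ] z0: [0.428 0.193 0.   ]
top oil 0.51 [194.5 178.4] z0: [0.625 0.389 0.   ]
top oil 0.35 [324.2 232.9] z0: [0.464 0.017 0.   ]
top slidebox 0.63 [334.2 124.6] z0: [ 0.777 -0.016  0.   ]
```

View pics/top0.png

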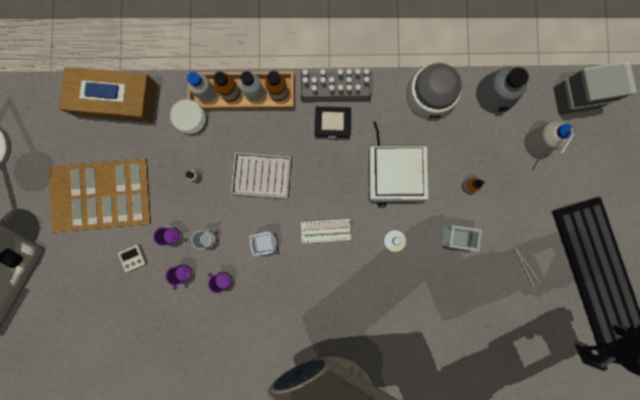

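View pics/scene0.png

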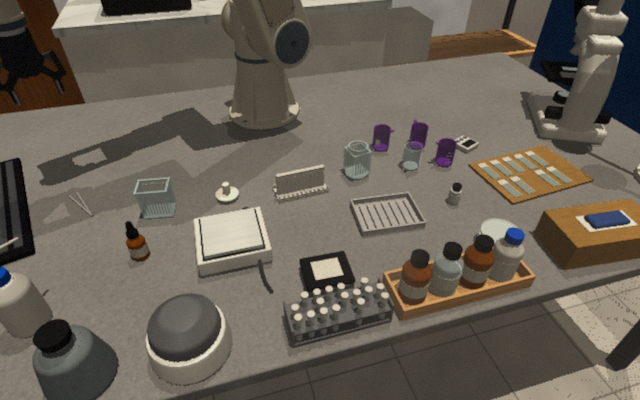

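The top view shows the clear beaker at (205,239), with purple look-alikes at (168,236), (179,275) and (221,282). The jar is at (263,243), the rack at (326,231), the lid at (395,240) and the dish at (462,238). The warmer is at (399,174) and the tray at (262,176). The scene view agrees.

```bash
cat >> h.py <<'E'
def fit(P,xy,r,z0,z1):
    m=(np.hypot(P[...,0]-xy[0],P[...,1]-xy[1])<r)&(P[...,2]>z0)&(P[...,2]<z1)
    Q=P[m]
    if len(Q)<6: return None
    (c,s,a)=cv2.minAreaRect(Q[:,:2].astype(np.float32)*1000)
    return len(Q),'c',np.round(c,1),'size',np.round(s,1),'ang',round(a,1),'z',np.percentile(Q[:,2],[5,50,95]).round(3)
E
python3 - <<'E'
from h import *
for n in ['top','scene']:
    P=cloud(cap(n))
    for k,xy,r,zs in [('warmer',(.63,-.19),.14,(.045,.07)),('tray',(.625,.2),.12,(.012,.03)),('dish',(.445,-.355),.08,(.07,.1)),('jar',(.436,.2),.06,(.08,.105)),('jarfoot',(.436,.2),.05,(.004,.08)),('beaker',(.444,.351),.045,(.05,.08)),('lid',(.435,-.172),.05,(.03,.055)),('lidfl',(.435,-.172),.05,(.008,.02)),('rack',(.46,.015),.1,(.05,.08)),('rackb',(.46,.015),.1,(.01,.03)),('dropper',(.59,-.39),.05,(.03,.12)),('oil',(.625,.389),.04,(.02,.07)),('slidebox',(.77,-.01),.08,(.02,.05))]:
        print(n,k,fit(P,xy,r,*zs))
E
```

```text
top warmer (3008, 'c', array([ 627.3, -190. ]), 'size', array([153.3, 159.5]), 'ang', 0.1, 'z', array([0.047, 0.059, 0.063]))
top tray (384, 'c', array([631.6, 196.6]), 'size', array([162. , 121.5]), 'ang', 84.9, 'z', array([0.016, 0.02 , 0.024]))
top dish (310, 'c', array([ 448.9, -353.2]), 'size', array([79.6, 58. ]), 'ang', 80.7, 'z', array([0.072, 0.084, 0.088]))
top jar (209, 'c', array([439.8, 186. ]), 'size', array([55.6, 55.7]), 'ang', 9.0, 'z', array([0.081, 0.093, 0.098]))
top jarfoot (347, 'c', array([438.4, 196.5]), 'size', array([93.5, 89.7]), 'ang', 52.5, 'z', array([0.006, 0.015, 0.077]))
top beaker (156, 'c', array([453.6, 349.7]), 'size', array([51.9, 49.6]), 'ang', 6.8, 'z', array([0.051, 0.068, 0.073]))
top lid (46, 'c', array([ 441.3, -180. ]), 'size', array([18.3, 17.7]), 'ang', 21.4, 'z', array([0.036, 0.045, 0.049]))
top lidfl (326, 'c', array([ 440.3, -181. ]), 'size', array([60.3, 59.1]), 'ang', 89.2, 'z', array([0.011, 0.014, 0.017]))
top rack (241, 'c', array([471.4,  14.5]), 'size', array([ 16.7, 129.8]), 'ang', 3.1, 'z', array([0.06 , 0.07 , 0.073]))
top 
[... 1400 characters left out ...]
, 'size', array([60.3, 58.1]), 'ang', 88.7, 'z', array([0.011, 0.014, 0.016]))
scene rack (438, 'c', array([473.6,   9.7]), 'size', array([ 18.4, 132.6]), 'ang', 3.8, 'z', array([0.051, 0.064, 0.071]))
scene rackb (456, 'c', array([471.4,   8.7]), 'size', array([ 64.4, 137.4]), 'ang', 3.3, 'z', array([0.011, 0.017, 0.028]))
scene dropper (448, 'c', array([ 601.9, -398. ]), 'size', array([29.8, 39.4]), 'ang', 19.0, 'z', array([0.033, 0.056, 0.1  ]))
scene oil (177, 'c', array([633.6, 381.1]), 'size', array([28., 27.]), 'ang', 82.1, 'z', array([0.023, 0.041, 0.058]))
scene slidebox (1585, 'c', array([793.8, -13.1]), 'size', array([102.4, 111.7]), 'ang', 87.6, 'z', array([0.03 , 0.034, 0.036]))
```

```bash
cat >> h.py <<'E'
from scipy.spatial.transform import Rotation as Ro
def pose():
    s=manip.read_state(); q=s['ee_rot']; return s['ee_pos'],Ro.from_quat([q[1],q[2],q[3],q[0]])
def plan(x,y,z,a):
    """turn needed (deg, tool z) to bring the tool x axis to heading a, then the shift in the turned tool axes"""
    p,R=pose(); X=R.as_matrix()[:,0]; h=np.degrees(np.arctan2(X[1],X[0]))
    t=-((a-h+180)%360-180); R2=R*Ro.from_euler('z',t,degrees=True)
    d=R2.inv().apply(np.array([x,y,z])-p)
    print('heading',h.round(2),'turn',round(t,2),'shift mm',(d*1000).round(1),'rows>=',np.ceil(abs(t)/7).astype(int),np.ceil(np.linalg.norm(d)/.035).astype(int))
E
python3 -c "
from h import *
plan(.4495,-.355,.22,81)"
```

```text
heading 22.1 turn -58.9 shift mm [254.8 176.7  19.3] rows>= 9 9
```

```bash
python3 -m inch '[[0,0,0,-6.54,-1],[0,0,0,-6.54,-1],[0,0,0,-6.54,-1],[0,0,0,-6.54,-1],[0,0,0,-6.54,-1],[0,0,0,-6.54,-1],[0,0,0,-6.54,-1],[0,0,0,-6.54,-1],[0,0,0,-6.54,-1]]' 60
python3 -m inch '[[0.0255,0.0177,0.0019,0,-1],[0.0255,0.0177,0.0019,0,-1],[0.0255,0.0177,0.0019,0,-1],[0.0255,0.0177,0.0019,0,-1],[0.0255,0.0177,0.0019,0,-1],[0.0255,0.0177,0.0019,0,-1],[0.0255,0.0177,0.0019,0,-1],[0.0255,0.0177,0.0019,0,-1],[0.0255,0.0177,0.0019,0,-1],[0.0255,0.0177,0.0019,0,-1],[0,0,0,0,-1],[0,0,0,0,-1]]'
python3 - <<'E'
from h import *
c=cap('wrist','w1.png'); R=cv2.Rodrigues(np.array(c['rvec'],float))[0]; print('cam',(-R.T@np.array(c['tvec']).ravel()).round(3))
P=cloud(c); print(fit(P,(.4495,-.355),.07,.075,.1), fit(P,(.4495,-.355),.06,.02,.07))
print([(d['p'],world(c,d['uv'],z=0).round(3)) for d in manip.tip_of('dish',c)[:2]])
plan(.4495,-.355,.22,81)
E
```

```text
time: 1.95
ee_pos: [0.2352, -0.5791, 0.2393]
ee_rot: [-0.0, 0.759, 0.651, 0.0]
wrist_force: [-0.6, 0.3, 0.2]
opening: 0.0853
grip_force: 0.0
time: 2.95
ee_pos: [0.4509, -0.354, 0.2202]
ee_rot: [-0.0, 0.76, 0.65, -0.0]
wrist_force: [-0.8, -0.8, -0.1]
opening: 0.0852
grip_force: 0.0
cam [ 0.462 -0.281  0.355]
(2428, 'c', array([ 449. , -357.1]), 'size', array([79.2, 58.1]), 'ang', 81.1, 'z', array([0.076, 0.085, 0.086])) (1525, 'c', array([ 449.5, -355. ]), 'size', array([71.1, 53.9]), 'ang', 81.2, 'z', array([0.024, 0.049, 0.068]))
[(0.87, array([ 0.448, -0.355,  0.   ]))]
heading 80.99 turn -0.01 shift mm [ 0.3 -0.3  0.3] rows>= 1 1
```

View pics/w1.png

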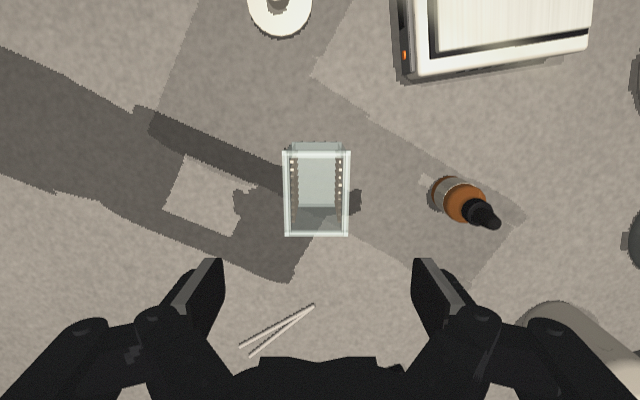

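The wrist view shows the dish at (317,190), centred between the fingers, with the dropper at (463,203) well clear. The fit gives the dish at (0.449, -0.357).

```bash
python3 -m inch '[[-0.0018,-0.0005,0.02,0,-1],[0,0,0.0216,0,-1],[0,0,0.0216,0,-1],[0,0,0.0216,0,-1],[0,0,0.0216,0,-1],[0,0,0.0216,0,-1],[0,0,0.0216,0,-1],[0,0,0.0216,0,-1],[0,0,0,0,-1],[0,0,0,0,-1]]' 50
python3 -m inch '[[0,0,0,0,1],[0,0,0,0,1],[0,0,0,0,1],[0,0,0,0,1],[0,0,0,0,1],[0,0,0,0,1],[0,0,0,0,1],[0,0,0,0,1],[0,0,0,0,1],[0,0,0,0,1],[0,0,0,0,1],[0,0,0,0,1]]' 50
```

```text
time: 3.88
ee_pos: [0.4479, -0.3572, 0.0485]
ee_rot: [-0.001, 0.761, 0.649, -0.0]
wrist_force: [-0.1, 0.7, 0.8]
opening: 0.0854
grip_force: 0.0
time: 4.88
ee_pos: [0.4499, -0.3576, 0.0507]
ee_rot: [0.001, 0.761, 0.649, 0.0]
wrist_force: [-2.4, -1.4, 6.9]
opening: 0.0533
grip_force: 52.6
```

```bash
python3 -m inch '[[0,0,-0.01,0,1],[0,0,-0.02,0,1],[0,0,-0.02,0,1],[0,0,-0.02,0,1],[0,0,-0.02,0,1],[0,0,-0.02,0,1],[0,0,-0.02,0,1],[0,0,0,0,1]]'
python3 -c "
from h import *
plan(.56,-.255,.18,90)"
```

```text
time: 5.55
ee_pos: [0.4511, -0.358, 0.184]
ee_rot: [0.003, 0.761, 0.649, 0.001]
wrist_force: [0.7, -0.5, -1.1]
opening: 0.0536
grip_force: 53.1
heading 80.97 turn -9.03 shift mm [103.  108.9   4.1] rows>= 2 5
```

```bash
python3 -m inch '[[0,0,0,-4.5,1],[0,0,0,-4.5,1],[0.0206,0.0218,0,0,1],[0.0206,0.0218,0,0,1],[0.0206,0.0218,0,0,1],[0.0206,0.0218,0,0,1],[0.0206,0.0218,0,0,1],[0,0,0,0,1],[0,0,0,0,1]]'
python3 - <<'E'
from h import *
c=cap('wrist','w2.png')
P=cloud(c)
print(fit(P,(.63,-.19),.13,.045,.066), fit(P,(.635,-.19),.06,.052,.066))
for n in ['top','scene']:
    c2=cap(n); print(n,[np.round(world(c2,d['uv'],z=0),3) for d in manip.tip_of('warmer',c2)[:1]])
print([(d['p'],world(c,d['uv'],z=0).round(3)) for d in manip.tip_of('warmer',c)[:2]])
plan(.634,-.192,.18,90)
E
```

```text
time: 6.3
ee_pos: [0.5588, -0.2525, 0.1787]
ee_rot: [-0.0, 0.706, 0.708, -0.0]
wrist_force: [0.8, -0.2, -2.1]
opening: 0.0534
grip_force: 53.6
(34129, 'c', array([ 629.9, -192.5]), 'size', array([158.9, 149. ]), 'ang', 89.7, 'z', array([0.047, 0.06 , 0.061])) (19748, 'c', array([ 635.5, -189.4]), 'size', array([118.2, 119.9]), 'ang', 49.6, 'z', array([0.059, 0.06 , 0.061]))
top [array([ 0.637, -0.186,  0.   ])]
scene [array([ 0.632, -0.195,  0.   ])]
[(0.89, array([ 0.634, -0.192,  0.   ]))]
heading 89.9 turn -0.1 shift mm [62.5 76.4 -1. ] rows>= 1 3
```

View pics/w2.png

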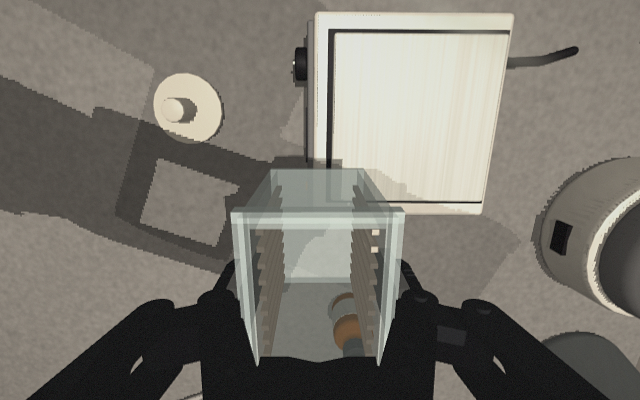

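The dish is held upright at (318,260). The plate spans roughly (331–508, 30–202), and the network and the depth fit both put its centre at (0.634, -0.192).

```bash
python3 -m inch '[[0.0156,0.019,0,0,1],[0.0156,0.019,0,0,1],[0.0156,0.019,0,0,1],[0.0156,0.019,0,0,1],[0,0,0.018,0,1],[0,0,0.018,0,1],[0,0,0.018,0,1],[0,0,0.006,0,1],[0,0,0.003,0,1],[0,0,0,0,1],[0,0,0,0,1]]'
```

```text
time: 7.52
ee_pos: [0.6347, -0.192, 0.117]
ee_rot: [0.0, 0.708, 0.707, 0.0]
wrist_force: [0.3, 0.1, -0.9]
opening: 0.0538
grip_force: 53.7
```

```bash
python3 -m inch '[[0,0,0.003,0,1],[0,0,0.002,0,1],[0,0,0.002,0,1],[0,0,0,0,1],[0,0,0,0,1]]'
```

```text
time: 7.93
ee_pos: [0.6348, -0.1916, 0.1107]
ee_rot: [0.001, 0.707, 0.707, 0.0]
wrist_force: [-4.0, 0.9, 8.5]
opening: 0.0534
grip_force: 54.7
```

```bash
python3 -m inch '[[0,0,0,0,0.2],[0,0,0,0,-0.2],[0,0,0,0,-1],[0,0,0,0,-1],[0,0,0,0,-1],[0,0,0,0,-1],[0,0,0,0,-1],[0,0,0,0,-1]]'
python3 -m inch '[[0,0,-0.02,0,-1],[0,0,-0.02,0,-1],[0,0,-0.025,0,-1],[0,0,-0.025,0,-1],[0,0,-0.025,0,-1],[0,0,-0.025,0,-1],[0,0,0,0,-1]]'
python3 - <<'E'
from h import *
P=cloud(cap('wrist'));print(fit(P,(.634,-.192),.06,.13,.16))
print(fit(cloud(cap('top')),(.634,-.192),.06,.13,.16))
plan(.44,.183,.25,98.5)
E
```

```text
time: 8.6
ee_pos: [0.6343, -0.1914, 0.1089]
ee_rot: [-0.0, 0.707, 0.707, -0.0]
wrist_force: [-0.1, -0.7, -0.1]
opening: 0.0854
grip_force: 0.0
time: 9.18
ee_pos: [0.6368, -0.1922, 0.2548]
ee_rot: [0.003, 0.707, 0.707, 0.002]
wrist_force: [1.1, -0.4, 0.5]
opening: 0.0851
grip_force: 0.0
(3268, 'c', array([ 634.3, -191. ]), 'size', array([78.7, 58.3]), 'ang', 89.8, 'z', array([0.133, 0.145, 0.146]))
(192, 'c', array([ 634.7, -177.7]), 'size', array([58.4, 57. ]), 'ang', 89.3, 'z', array([0.132, 0.144, 0.148]))
heading 89.96 turn -8.54 shift mm [ 399.3 -137.4   -0.6] rows>= 2 13
```

```bash
python3 -m inch '[[0,0,0,-4.27,-1],[0,0,0,-4.27,-1],[0.0333,-0.0114,0,0,-1],[0.0333,-0.0114,0,0,-1],[0.0333,-0.0114,0,0,-1],[0.0333,-0.0114,0,0,-1],[0.0333,-0.0114,0,0,-1],[0.0333,-0.0114,0,0,-1],[0.0333,-0.0114,0,0,-1],[0.0333,-0.0114,0,0,-1],[0.0333,-0.0114,0,0,-1],[0.0333,-0.0114,0,0,-1]]'
python3 -m inch '[[0.0333,-0.0114,0,0,-1],[0.0333,-0.0114,0.01,0,-1],[0,0,0.01,0,-1],[0,0,0,0,-1],[0,0,0,0,-1]]'
python3 - <<'E'
from h import *
c=cap('wrist','w3.png');P=cloud(c)
print(fit(P,(.44,.183),.045,.085,.1),fit(P,(.44,.183),.06,.02,.079),fit(P,(.44,.183),.05,.004,.012))
print('beaker',fit(P,(.452,.347),.045,.06,.08));print('tray',fit(P,(.632,.1945),.12,.012,.03))
print([(d['p'],world(c,d['uv'],z=0).round(3)) for d in manip.tip_of('jar',c)[:2]])
x=fit(P,(.44,.183),.045,.085,.1)[2]/1000
plan(x[0],x[1],.049,98.5)
E
```

```text
time: 10.28
ee_pos: [0.4705, 0.1221, 0.2476]
ee_rot: [-0.001, 0.653, 0.758, -0.001]
wrist_force: [1.3, 0.8, 0.2]
opening: 0.0856
grip_force: 0.0
time: 10.7
ee_pos: [0.4392, 0.183, 0.2278]
ee_rot: [-0.0, 0.652, 0.758, -0.001]
wrist_force: [0.5, -0.5, -0.5]
opening: 0.0853
grip_force: 0.0
(1264, 'c', array([439.2, 183.7]), 'size', array([54.8, 55. ]), 'ang', 37.6, 'z', array([0.087, 0.095, 0.096])) (1388, 'c', array([439.1, 185.6]), 'size', array([55.8, 52.1]), 'ang', 9.1, 'z', array([0.023, 0.053, 0.076])) (183, 'c', array([437.1, 187.7]), 'size', array([40.5, 55.7]), 'ang', 14.8, 'z', array([0.006, 0.009, 0.012]))
beaker (613, 'c', array([456.3, 330.5]), 'size', array([52.5, 21.5]), 'ang', 8.8, 'z', array([0.062, 0.07 , 0.073]))
tray (3321, 'c', array([631.1, 193.8]), 'size', array([161.6, 122.5]), 'ang', 85.0, 'z', array([0.013, 0.02 , 0.022]))
[(0.66, array([0.441, 0.185, 0.   ]))]
heading 98.45 turn -0.05 shift mm [  1.3  -0.9 179.9] rows>= 1 6
```

View pics/w3.png

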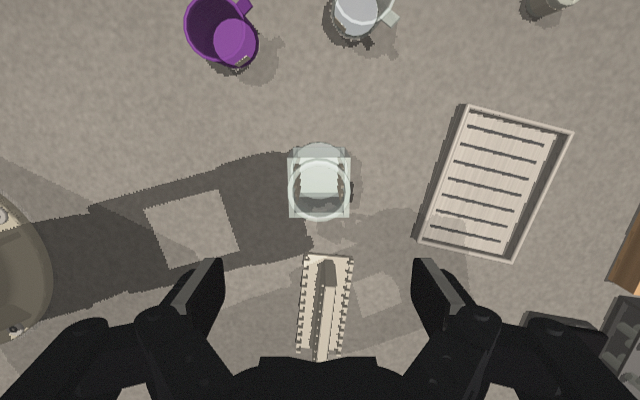

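The jar at (319,188) is square to the fingers and centred, and the tray shows clearly at (495,183). I'm descending on the jar.

```bash
python3 -m inch '[[0.0013,-0.0009,0.02,0,-1],[0,0,0.0228,0,-1],[0,0,0.0228,0,-1],[0,0,0.0228,0,-1],[0,0,0.0228,0,-1],[0,0,0.0228,0,-1],[0,0,0.0228,0,-1],[0,0,0.0228,0,-1],[0,0,0,0,-1],[0,0,0,0,-1]]' 50
python3 -m inch '[[0,0,0,0,1],[0,0,0,0,1],[0,0,0,0,1],[0,0,0,0,1],[0,0,0,0,1],[0,0,0,0,1],[0,0,0,0,1],[0,0,0,0,1],[0,0,0,0,1],[0,0,0,0,1]]' 50
python3 -m inch '[[0,0,-0.01,0,1],[0,0,-0.02,0,1],[0,0,-0.02,0,1],[0,0,-0.02,0,1],[0,0,-0.02,0,1],[0,0,-0.02,0,1],[0,0,0,0,1],[0,0,0,0,1]]'
python3 -c "
from h import *
plan(.633,.001,.155,90)"
```

```text
time: 11.63
ee_pos: [0.4389, 0.1836, 0.0491]
ee_rot: [-0.0, 0.653, 0.757, -0.001]
wrist_force: [0.4, -0.2, -0.3]
opening: 0.0851
grip_force: 0.0
time: 12.47
ee_pos: [0.4401, 0.185, 0.051]
ee_rot: [0.001, 0.653, 0.758, 0.001]
wrist_force: [0.8, -1.7, 6.3]
opening: 0.0553
grip_force: 53.6
time: 13.13
ee_pos: [0.4395, 0.185, 0.1611]
ee_rot: [0.001, 0.653, 0.758, 0.002]
wrist_force: [-1.1, -0.6, -1.9]
opening: 0.0553
grip_force: 53.7
heading 98.51 turn 8.51 shift mm [-184.   193.4    6.4] rows>= 2 8
```

```bash
python3 -m inch '[[0,0,0,4.25,1],[0,0,0,4.25,1],[-0.0204,0.0215,0,0,1],[-0.0204,0.0215,0,0,1],[-0.0204,0.0215,0,0,1],[-0.0204,0.0215,0,0,1],[-0.0204,0.0215,0,0,1],[-0.0204,0.0215,0,0,1],[-0.0204,0.0215,0,0,1],[-0.0204,0.0215,0,0,1],[-0.0208,0.0215,0,0,1],[0,0,0,0,1]]'
python3 -m inch '[[0,0,0.02,0,1],[0,0,0.02,0,1],[0,0,0.02,0,1],[0,0,0.02,0,1],[0,0,0.015,0,1],[0,0,0.005,0,1],[0,0,0.004,0,1],[0,0,0,0,1],[0,0,0,0,1]]'
```

```text
time: 14.13
ee_pos: [0.6353, -0.0028, 0.1582]
ee_rot: [0.001, 0.708, 0.706, 0.0]
wrist_force: [0.2, 1.1, -0.6]
opening: 0.0555
grip_force: 54.2
time: 14.88
ee_pos: [0.6326, 0.0008, 0.0559]
ee_rot: [0.0, 0.707, 0.707, 0.0]
wrist_force: [-0.1, -0.2, -1.3]
opening: 0.0554
grip_force: 54.1
```

```bash
python3 -m inch '[[0,0,0.003,0,1],[0,0,0.002,0,1],[0,0,0.001,0,1],[0,0,0,0,1],[0,0,0,0,1]]'
```

```text
time: 15.3
ee_pos: [0.633, 0.0007, 0.0511]
ee_rot: [0.001, 0.707, 0.707, 0.001]
wrist_force: [-4.5, 0.4, 9.2]
opening: 0.0552
grip_force: 55.2
```

```bash
python3 -m inch '[[0,0,0,0,0.2],[0,0,0,0,-0.2],[0,0,0,0,-1],[0,0,0,0,-1],[0,0,0,0,-1],[0,0,0,0,-1],[0,0,0,0,-1],[0,0,0,0,-1]]'
python3 -m inch '[[0,0,-0.02,0,-1],[0,0,-0.02,0,-1],[0,0,-0.025,0,-1],[0,0,-0.025,0,-1],[0,0,-0.025,0,-1],[0,0,-0.025,0,-1],[0,0,-0.025,0,-1],[0,0,-0.025,0,-1],[0,0,0,0,-1],[0,0,0,0,-1]]'
python3 - <<'E'
from h import *
P=cloud(cap('wrist'));print(fit(P,(.633,0),.045,.085,.1))
plan(.4415,-.182,.2,90)
E
```

```text
time: 15.97
ee_pos: [0.6324, 0.0007, 0.0494]
ee_rot: [-0.0, 0.707, 0.707, -0.0]
wrist_force: [0.2, -0.1, 0.3]
opening: 0.0848
grip_force: 0.0
time: 16.8
ee_pos: [0.6332, 0.0007, 0.241]
ee_rot: [0.001, 0.707, 0.707, 0.001]
wrist_force: [0.5, 1.1, 0.2]
opening: 0.0854
grip_force: 0.0
(1138, 'c', array([ 6.326e+02, -2.000e-01]), 'size', array([55.1, 54.8]), 'ang', 45.9, 'z', array([0.087, 0.095, 0.096]))
heading 90.01 turn 0.01 shift mm [-182.7 -190.8   39.4] rows>= 1 8
```

```bash
python3 -m inch '[[-0.0203,-0.0212,0,0,-1],[-0.0203,-0.0212,0,0,-1],[-0.0203,-0.0212,0,0,-1],[-0.0203,-0.0212,0,0,-1],[-0.0203,-0.0212,0,0,-1],[-0.0203,-0.0212,0,0,-1],[-0.0203,-0.0212,0.01,0,-1],[-0.0203,-0.0212,0.01,0,-1],[-0.0203,-0.0212,0.01,0,-1],[0,0,0.01,0,-1],[0,0,0,0,-1],[0,0,0,0,-1]]'
python3 - <<'E'
from h import *
c=cap('wrist','w4.png');P=cloud(c)
print(fit(P,(.442,-.183),.03,.03,.055),fit(P,(.442,-.183),.05,.01,.018))
x=fit(P,(.442,-.183),.03,.038,.055)[2]/1000
plan(x[0],x[1],.028,90)
E
```

```text
time: 17.85
ee_pos: [0.4411, -0.1817, 0.1984]
ee_rot: [-0.001, 0.707, 0.707, -0.0]
wrist_force: [-0.2, -0.4, -0.5]
opening: 0.0859
grip_force: 0.0
(394, 'c', array([ 441. , -183.1]), 'size', array([19. , 19.2]), 'ang', 88.1, 'z', array([0.034, 0.046, 0.047])) (2310, 'c', array([ 441. , -183.6]), 'size', array([60.1, 61.1]), 'ang', 0.4, 'z', array([0.013, 0.014, 0.015]))
heading 90.01 turn 0.01 shift mm [ -1.6  -0.6 171.1] rows>= 1 5
```

View pics/w4.png

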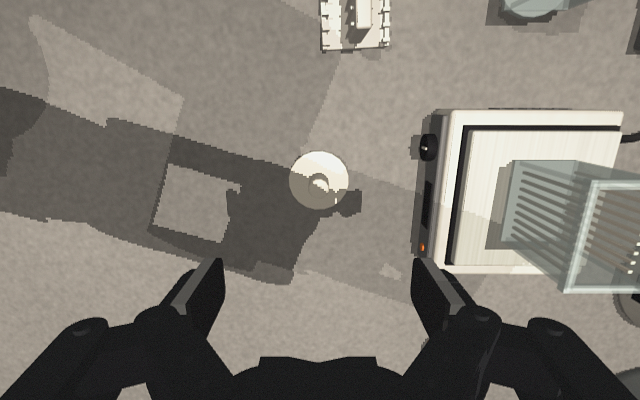

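The lid at (319,181), knob up, is between the fingers, and the dish stands upright on the plate.

```bash
python3 -m inch '[[-0.0016,-0.0006,0.02,0,-1],[0,0,0.0216,0,-1],[0,0,0.0216,0,-1],[0,0,0.0216,0,-1],[0,0,0.0216,0,-1],[0,0,0.0216,0,-1],[0,0,0.0216,0,-1],[0,0,0.0216,0,-1],[0,0,0,0,-1],[0,0,0,0,-1]]' 40
python3 -m inch '[[0,0,0,0,1],[0,0,0,0,1],[0,0,0,0,1],[0,0,0,0,1],[0,0,0,0,1],[0,0,0,0,1],[0,0,0,0,1],[0,0,0,0,1],[0,0,0,0,1],[0,0,0,0,1],[0,0,0,0,1],[0,0,0,0,1]]' 40
python3 -m inch '[[0,0,-0.01,0,1],[0,0,-0.02,0,1],[0,0,-0.02,0,1],[0,0,-0.02,0,1],[0,0,-0.02,0,1],[0,0,-0.02,0,1],[0,0,-0.02,0,1],[0,0,-0.02,0,1],[0,0,0,0,1],[0,0,0,0,1]]'
python3 -c "
from h import *
plan(.6326,0,.175,90)"
```

```text
time: 18.73
ee_pos: [0.4412, -0.1829, 0.0279]
ee_rot: [-0.001, 0.707, 0.708, -0.0]
wrist_force: [0.1, -0.3, 0.3]
opening: 0.0853
grip_force: 0.0
time: 19.73
ee_pos: [0.4414, -0.1838, 0.029]
ee_rot: [0.0, 0.707, 0.707, 0.0]
wrist_force: [-1.5, 1.2, 8.4]
opening: 0.0185
grip_force: 38.8
time: 20.57
ee_pos: [0.4415, -0.1839, 0.1796]
ee_rot: [0.001, 0.707, 0.707, 0.001]
wrist_force: [0.2, 0.8, -1.2]
opening: 0.0184
grip_force: 39.2
heading 90.0 turn -0.0 shift mm [183.9 191.1   4.9] rows>= 1 8
```

```bash
python3 -m inch '[[0.0204,0.0212,0,0,1],[0.0204,0.0212,0,0,1],[0.0204,0.0212,0,0,1],[0.0204,0.0212,0,0,1],[0.0204,0.0212,0,0,1],[0.0204,0.0212,0,0,1],[0.0204,0.0212,0,0,1],[0.0204,0.0212,0,0,1],[0.0206,0.0215,0,0,1],[0,0,0,0,1],[0,0,0,0,1],[0,0,0,0,1]]'
python3 -m inch '[[0,0,0.02,0,1],[0,0,0.02,0,1],[0,0,0.01,0,1],[0,0,0.005,0,1],[0,0,0.004,0,1],[0,0,0,0,1],[0,0,0,0,1]]'
python3 - <<'E'
from h import *
c=cap('scene','s5.png')
cv2.imwrite('pics/s5.png',cv2.resize(c['frame'][100:300,220:440,::-1],None,fx=3,fy=3))
plan(.6326,0,.116,90)
E
```

```text
time: 21.57
ee_pos: [0.6307, -0.0, 0.1768]
ee_rot: [-0.001, 0.707, 0.707, -0.001]
wrist_force: [-1.3, -0.2, -0.3]
opening: 0.0186
grip_force: 39.3
time: 22.15
ee_pos: [0.6324, -0.0, 0.1199]
ee_rot: [0.0, 0.707, 0.707, 0.0]
wrist_force: [0.2, 0.2, -1.0]
opening: 0.0185
grip_force: 39.3
heading 89.99 turn -0.01 shift mm [-0.1  0.   4.1] rows>= 1 1
```

View pics/s5.png

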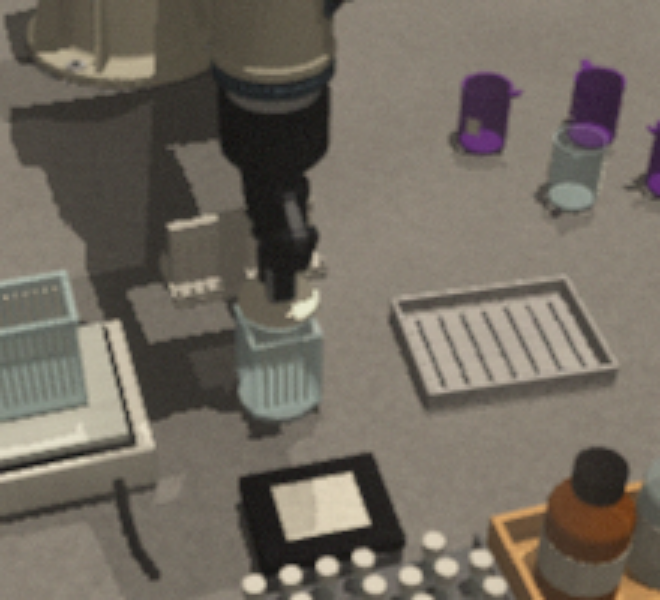

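The crop shows the lid at (280,300), centred over the jar mouth with its plug entering. I'm lowering the last few mm and then releasing.

```bash
python3 -m inch '[[0,0,0.002,0,1],[0,0,0.0015,0,1],[0,0,0.001,0,1],[0,0,0,0,1],[0,0,0,0,1]]'
```

```text
time: 22.62
ee_pos: [0.6326, 0.0003, 0.116]
ee_rot: [0.0, 0.707, 0.707, 0.0]
wrist_force: [-2.7, -0.2, 7.2]
opening: 0.0187
grip_force: 40.1
```

```bash
python3 -m inch '[[0,0,0,0,0.6],[0,0,0,0,0.3],[0,0,0,0,-0.2],[0,0,0,0,-1],[0,0,0,0,-1],[0,0,0,0,-1],[0,0,0,0,-1],[0,0,0,0,-1]]'
python3 -m inch '[[0,0,-0.02,0,-1],[0,0,-0.02,0,-1],[0,0,-0.025,0,-1],[0,0,-0.025,0,-1],[0,0,-0.025,0,-1],[0,0,0,0,-1],[0,0,0,0,-1]]'
python3 - <<'E'
from h import *
P=cloud(cap('wrist'));print(fit(P,(.633,0),.045,.098,.105),fit(P,(.633,0),.045,.12,.14))
plan(.4525,.347,.23,90)
E
```

```text
time: 23.28
ee_pos: [0.632, 0.0002, 0.1146]
ee_rot: [-0.0, 0.707, 0.707, -0.0]
wrist_force: [-0.1, -0.2, -0.4]
opening: 0.0853
grip_force: 0.0
time: 23.87
ee_pos: [0.633, 0.0002, 0.2314]
ee_rot: [0.001, 0.707, 0.707, 0.001]
wrist_force: [-0.5, -0.1, -0.4]
opening: 0.0853
grip_force: 0.0
(3174, 'c', array([632. ,   0.8]), 'size', array([60.5, 60.6]), 'ang', 1.1, 'z', array([0.1  , 0.101, 0.102])) (564, 'c', array([632.5,   0.8]), 'size', array([18.8, 19.5]), 'ang', 67.1, 'z', array([0.123, 0.133, 0.134]))
heading 90.0 turn 0.0 shift mm [ 3.468e+02 -1.795e+02 -3.000e-01] rows>= 1 12
```

Lid seated (flange top at 101 mm). On to the beaker.

```bash
python3 -m inch '[[0.0289,-0.015,0,0,-1],[0.0289,-0.015,0,0,-1],[0.0289,-0.015,0,0,-1],[0.0289,-0.015,0,0,-1],[0.0289,-0.015,0,0,-1],[0.0289,-0.015,0,0,-1],[0.0289,-0.015,0,0,-1],[0.0289,-0.015,0,0,-1],[0.0289,-0.015,0,0,-1],[0.0289,-0.015,0,0,-1],[0.0289,-0.015,0,0,-1],[0.0289,-0.0145,0,0,-1]]'
python3 -m inch '[[0,0,0,0,-1],[0,0,0,0,-1],[0,0,0,0,-1]]'
python3 - <<'E'
from h import *
c=cap('wrist','w6.png');P=cloud(c)
print(fit(P,(.452,.347),.04,.06,.08),fit(P,(.452,.347),.04,.02,.055))
x=fit(P,(.452,.347),.04,.06,.08)[2]/1000
plan(x[0],x[1],.035,90)
E
```

```text
time: 24.92
ee_pos: [0.4508, 0.3477, 0.2281]
ee_rot: [-0.0, 0.707, 0.707, -0.001]
wrist_force: [0.2, 0.9, 0.6]
opening: 0.0859
grip_force: 0.0
time: 25.17
ee_pos: [0.4521, 0.3463, 0.2286]
ee_rot: [0.0, 0.707, 0.707, -0.001]
wrist_force: [0.2, 0.1, 0.1]
opening: 0.0853
grip_force: 0.0
(870, 'c', array([454.4, 347.5]), 'size', array([55.9, 50.9]), 'ang', 1.6, 'z', array([0.062, 0.07 , 0.072])) (657, 'c', array([452.2, 349. ]), 'size', array([45.1, 47.7]), 'ang', 1.3, 'z', array([0.022, 0.039, 0.053]))
heading 89.99 turn -0.01 shift mm [  1.8   2.1 193.8] rows>= 1 6
```

View pics/w6.png

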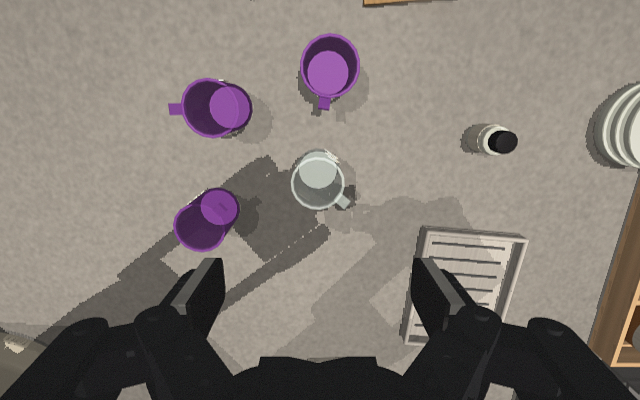

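The clear beaker is at (318,182), with its spout pointing to the lower right at (345,202). I'll turn the jaws to close roughly across the spout. The purple beakers stay clear.

```bash
python3 -m inch '[[0,0,0,-7,-1],[0,0,0,-7,-1],[0,0,0,-7,-1],[0,0,0,-7,-1],[0,0,0,-7,-1],[0,0,0,0,-1]]' 30
python3 -c "
from h import *
plan(.4517,.348,.035,125)"
```

```text
time: 25.72
ee_pos: [0.4532, 0.3456, 0.2294]
ee_rot: [-0.0, 0.46, 0.888, -0.0]
wrist_force: [-0.4, -0.3, 0.3]
opening: 0.0853
grip_force: 0.0
heading 125.22 turn 0.22 shift mm [  2.9   0.3 194.4] rows>= 1 6
```

```bash
python3 -m inch '[[0.0029,0.0003,0.0144,0,-1],[0,0,0.0225,0,-1],[0,0,0.0225,0,-1],[0,0,0.0225,0,-1],[0,0,0.0225,0,-1],[0,0,0.0225,0,-1],[0,0,0.0225,0,-1],[0,0,0.0225,0,-1],[0,0,0.0225,0,-1],[0,0,0,0,-1],[0,0,0,0,-1]]' 30
python3 -m inch '[[0,0,0,0,1],[0,0,0,0,1],[0,0,0,0,1],[0,0,0,0,1],[0,0,0,0,1],[0,0,0,0,1],[0,0,0,0,1],[0,0,0,0,1],[0,0,0,0,1],[0,0,0,0,1]]' 30
python3 -m inch '[[0,0,-0.01,0,1],[0,0,-0.02,0,1],[0,0,-0.02,0,1],[0,0,-0.02,0,1],[0,0,-0.02,0,1],[0,0,-0.02,0,1],[0,0,-0.02,0,1],[0,0,0,0,1],[0,0,0,0,1]]'
python3 -c "
from h import *
plan(.6315,.194,.16,125)"
```

```text
time: 26.63
ee_pos: [0.4508, 0.3483, 0.0345]
ee_rot: [-0.001, 0.463, 0.886, -0.001]
wrist_force: [0.4, -0.5, -0.0]
opening: 0.0855
grip_force: 0.0
time: 27.47
ee_pos: [0.4518, 0.3499, 0.0369]
ee_rot: [0.0, 0.462, 0.887, 0.001]
wrist_force: [-0.7, -1.8, 6.5]
opening: 0.0502
grip_force: 29.1
time: 28.22
ee_pos: [0.4518, 0.3501, 0.1673]
ee_rot: [0.001, 0.462, 0.887, 0.002]
wrist_force: [-0.6, -0.2, 0.1]
opening: 0.0498
grip_force: 30.5
heading 125.0 turn -0.0 shift mm [-230.9   57.6    7.5] rows>= 1 7
```

```bash
python3 -m inch '[[-0.0231,0.0058,0,0,1],[-0.0231,0.0058,0,0,1],[-0.0231,0.0058,0,0,1],[-0.0231,0.0058,0,0,1],[-0.0231,0.0058,0,0,1],[-0.0231,0.0058,0,0,1],[-0.0231,0.0058,0,0,1],[-0.0231,0.0058,0,0,1],[-0.0231,0.0058,0,0,1],[-0.0231,0.0058,0,0,1],[0,0,0,0,1],[0,0,0,0,1]]'
python3 -m inch '[[0,0,0.02,0,1],[0,0,0.02,0,1],[0,0,0.02,0,1],[0,0,0.02,0,1],[0,0,0.02,0,1],[0,0,0.015,0,1],[0,0,0.006,0,1],[0,0,0,0,1],[0,0,0,0,1]]'
```

```text
time: 29.22
ee_pos: [0.631, 0.1926, 0.1641]
ee_rot: [-0.001, 0.463, 0.887, -0.001]
wrist_force: [-0.5, 0.7, -1.2]
opening: 0.0506
grip_force: 30.5
time: 29.97
ee_pos: [0.6307, 0.1941, 0.0445]
ee_rot: [-0.0, 0.461, 0.887, -0.0]
wrist_force: [0.2, 0.5, 0.5]
opening: 0.0504
grip_force: 31.2
```

```bash
python3 -m inch '[[0,0,0.002,0,1],[0,0,0.0015,0,1],[0,0,0.001,0,1],[0,0,0,0,1],[0,0,0,0,1]]'
```

```text
time: 30.38
ee_pos: [0.6317, 0.1938, 0.0408]
ee_rot: [0.0, 0.462, 0.887, 0.0]
wrist_force: [-2.9, -1.6, 6.3]
opening: 0.0504
grip_force: 31.5
```

```bash
python3 -m inch '[[0,0,0,0,0.2],[0,0,0,0,-0.2],[0,0,0,0,-1],[0,0,0,0,-1],[0,0,0,0,-1],[0,0,0,0,-1],[0,0,0,0,-1],[0,0,0,0,-1]]'
python3 -m inch '[[0,0,-0.02,0,-1],[0,0,-0.02,0,-1],[0,0,-0.025,0,-1],[0,0,-0.025,0,-1],[0,0,-0.025,0,-1],[0,0,-0.025,0,-1],[0,0,-0.025,0,-1],[0,0,-0.025,0,-1],[0,0,0,0,-1],[0,0,0,0,-1]]'
python3 - <<'E'
from h import *
P=cloud(cap('wrist'));print(fit(P,(.632,.194),.05,.055,.08)); print('tray',fit(P,(.632,.1945),.12,.012,.023))
plan(.4715,.012,.23,93.2)
E
```

```text
time: 31.05
ee_pos: [0.6311, 0.1936, 0.0398]
ee_rot: [-0.0, 0.462, 0.887, -0.0]
wrist_force: [-1.4, 0.7, 0.0]
opening: 0.0854
grip_force: 0.0
time: 31.88
ee_pos: [0.632, 0.1938, 0.2316]
ee_rot: [0.001, 0.462, 0.887, 0.001]
wrist_force: [-0.6, 0.0, -0.6]
opening: 0.0852
grip_force: 0.0
(1069, 'c', array([632.7, 189.8]), 'size', array([50.6, 54.9]), 'ang', 15.7, 'z', array([0.057, 0.073, 0.075]))
tray (2872, 'c', array([631.6, 193.8]), 'size', array([161.8, 122. ]), 'ang', 84.9, 'z', array([0.014, 0.02 , 0.022]))
heading 125.01 turn 31.81 shift mm [-172.4 -169.5   -0.2] rows>= 5 7
```

```bash
python3 -m inch '[[0,0,0,6.36,-1],[0,0,0,6.36,-1],[0,0,0,6.36,-1],[0,0,0,6.36,-1],[0,0,0,6.36,-1],[-0.0246,-0.0242,0,0,-1],[-0.0246,-0.0242,0,0,-1],[-0.0246,-0.0242,0,0,-1],[-0.0246,-0.0242,0,0,-1],[-0.0246,-0.0242,0,0,-1],[-0.0246,-0.0242,0,0,-1],[-0.0246,-0.0242,0,0,-1]]'
python3 -m inch '[[0,0,0,0,-1],[0,0,0,0,-1],[0,0,0,0,-1]]'
python3 - <<'E'
from h import *
c=cap('wrist','w7.png');P=cloud(c)
print(fit(P,(.4715,.012),.09,.05,.08),fit(P,(.4715,.012),.09,.008,.023))
x=fit(P,(.4715,.012),.09,.055,.08)[2]/1000
plan(x[0],x[1],.047,93.2)
E
```

```text
time: 32.93
ee_pos: [0.4694, 0.0112, 0.2283]
ee_rot: [-0.001, 0.687, 0.727, -0.001]
wrist_force: [1.4, 0.0, 0.8]
opening: 0.0853
grip_force: 0.0
time: 33.18
ee_pos: [0.4716, 0.0122, 0.2293]
ee_rot: [-0.0, 0.687, 0.726, -0.0]
wrist_force: [-0.4, -0.0, 0.3]
opening: 0.0853
grip_force: 0.0
(1918, 'c', array([471.2,  11.7]), 'size', array([ 16.8, 130.8]), 'ang', 2.9, 'z', array([0.058, 0.07 , 0.071])) (3143, 'c', array([471.2,  10.5]), 'size', array([ 60., 140.]), 'ang', 3.2, 'z', array([0.008, 0.009, 0.02 ]))
heading 93.21 turn 0.01 shift mm [ -0.9  -0.8 182.4] rows>= 1 6
```

View pics/w7.png

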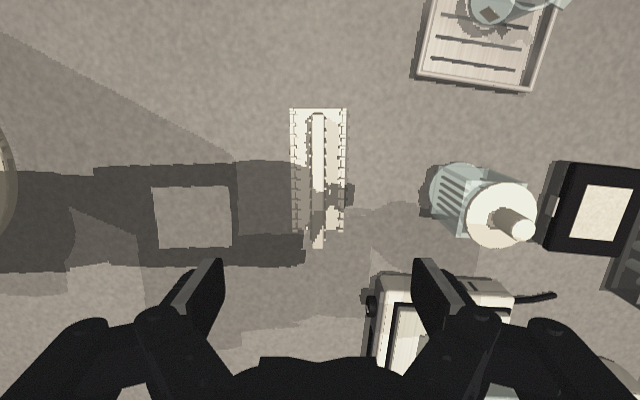

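The rack at (318,172) lies parallel to the pads and centred between them. The lid is on the jar at (500,213), and the beaker is in the tray.

```bash
python3 -m inch '[[-0.0009,-0.0008,0.0154,0,-1],[0,0,0.0238,0,-1],[0,0,0.0238,0,-1],[0,0,0.0238,0,-1],[0,0,0.0238,0,-1],[0,0,0.0238,0,-1],[0,0,0.0238,0,-1],[0,0,0.0238,0,-1],[0,0,0,0,-1],[0,0,0,0,-1]]' 60
python3 -m inch '[[0,0,0,0,1],[0,0,0,0,1],[0,0,0,0,1],[0,0,0,0,1],[0,0,0,0,1],[0,0,0,0,1],[0,0,0,0,1],[0,0,0,0,1],[0,0,0,0,1],[0,0,0,0,1],[0,0,0,0,1],[0,0,0,0,1]]' 60
python3 -m inch '[[0,0,-0.01,0,1],[0,0,-0.02,0,1],[0,0,-0.02,0,1],[0,0,-0.02,0,1],[0,0,-0.02,0,1],[0,0,-0.02,0,1],[0,0,0,4.1,1],[0,0,0,4.1,1],[0,0,0,0,1]]'
python3 -c "
from h import *
plan(.512,.2045,.15,85)"
```

```text
time: 34.07
ee_pos: [0.4703, 0.0119, 0.0468]
ee_rot: [-0.001, 0.687, 0.727, -0.001]
wrist_force: [-0.6, 0.2, 0.3]
opening: 0.0853
grip_force: 0.0
time: 35.07
ee_pos: [0.4714, 0.0112, 0.0485]
ee_rot: [0.0, 0.687, 0.727, 0.0]
wrist_force: [-0.6, 0.1, 6.7]
opening: 0.011
grip_force: 59.5
time: 35.82
ee_pos: [0.4709, 0.0112, 0.1588]
ee_rot: [0.0, 0.738, 0.674, 0.0]
wrist_force: [-1.3, 0.1, -2.4]
opening: 0.011
grip_force: 58.7
heading 84.82 turn -0.18 shift mm [196.1  24.1   8.9] rows>= 1 6
```

```bash
python3 -m inch '[[0.0218,0.0027,0,0,1],[0.0218,0.0027,0,0,1],[0.0218,0.0027,0,0,1],[0.0218,0.0027,0,0,1],[0.0218,0.0027,0,0,1],[0.0218,0.0027,0,0,1],[0.0218,0.0027,0,0,1],[0.0218,0.0027,0,0,1],[0.0218,0.0027,0,0,1],[0,0,0,0,1],[0,0,0,0,1]]'
python3 -m inch '[[0,0,0.02,0,1],[0,0,0.02,0,1],[0,0,0.02,0,1],[0,0,0.02,0,1],[0,0,0.016,0,1],[0,0,0.006,0,1],[0,0,0,0,1],[0,0,0,0,1]]'
python3 -c "
from h import *
plan(.512,.2045,.0485,85)"
```

```text
time: 36.73
ee_pos: [0.5118, 0.2052, 0.1577]
ee_rot: [-0.0, 0.736, 0.677, -0.0]
wrist_force: [-1.0, 0.7, -2.1]
opening: 0.0112
grip_force: 58.7
time: 37.4
ee_pos: [0.5122, 0.204, 0.0562]
ee_rot: [-0.0, 0.737, 0.676, -0.0]
wrist_force: [0.7, -0.1, -1.5]
opening: 0.011
grip_force: 58.6
heading 85.01 turn 0.01 shift mm [ 0.5 -0.2  7.7] rows>= 1 1
```

```bash
python3 -m inch '[[0,0,0.004,0,1],[0,0,0.002,0,1],[0,0,0.002,0,1],[0,0,0,0,1],[0,0,0,0,1]]'
```

```text
time: 37.82
ee_pos: [0.5127, 0.2047, 0.0485]
ee_rot: [0.0, 0.737, 0.676, 0.001]
wrist_force: [0.6, -1.5, 3.7]
opening: 0.0113
grip_force: 59.5
```

```bash
python3 -m inch '[[0,0,0,0,0.7],[0,0,0,0,0.4],[0,0,0,0,-0.2],[0,0,0,0,-1],[0,0,0,0,-1],[0,0,0,0,-1],[0,0,0,0,-1],[0,0,0,0,-1]]'
python3 -m inch '[[0,0,-0.02,0,-1],[0,0,-0.02,0,-1],[0,0,-0.03,0,-1],[0,0,-0.03,0,-1],[0,0,-0.03,0,-1],[0,0,-0.03,0,-1],[0,0,-0.03,0,-1],[0,0,-0.03,0,-1],[0,0,-0.03,0,-1],[0,0,0,0,-1],[0,0,0,0,-1],[0,0,0,0,-1]]'
python3 - <<'E'
from h import *
P=cloud(cap('wrist','w8.png'))
for n,P in [('wrist',P),('top',cloud(cap('top'))),('scene',cloud(cap('scene','s8.png')))]:
    print(n)
    for k,xy,r,zs in [('rackb',(.512,.2045),.085,(.008,.0235)),('rackw',(.512,.2045),.085,(.05,.08)),('tray',(.632,.194),.12,(.012,.023)),('beaker',(.632,.194),.05,(.055,.08)),('lid',(.633,0),.045,(.098,.105)),('jar',(.633,0),.045,(.08,.0945)),('dish',(.634,-.192),.06,(.13,.16)),('dropper',(.595,-.395),.05,(.03,.12)),('oil',(.63,.383),.04,(.02,.07)),('slidebox',(.77,-.01),.08,(.02,.05))]:
        print(k,fit(P,xy,r,*zs))
E
```

```text
time: 38.48
ee_pos: [0.5122, 0.2046, 0.0479]
ee_rot: [-0.0, 0.737, 0.676, -0.0]
wrist_force: [0.5, 0.5, 0.2]
opening: 0.0856
grip_force: 0.0
time: 39.48
ee_pos: [0.5118, 0.2044, 0.2972]
ee_rot: [-0.0, 0.737, 0.676, -0.0]
wrist_force: [0.6, -0.3, 0.3]
opening: 0.0854
grip_force: 0.0
wrist
rackb (2723, 'c', array([529.6, 203. ]), 'size', array([138.2,  93.9]), 'ang', 85.0, 'z', array([0.008, 0.01 , 0.021]))
rackw (1271, 'c', array([512.6, 204.7]), 'size', array([130.9,  16.3]), 'ang', 85.3, 'z', array([0.058, 0.07 , 0.071]))
tray (2639, 'c', array([606.1, 196.2]), 'size', array([159.8, 172.8]), 'ang', 85.0, 'z', array([0.013, 0.02 , 0.022]))
beaker (910, 'c', array([633.7, 192. ]), 'size', array([54. , 51.3]), 'ang', 5.4, 'z', array([0.056, 0.072, 0.075]))
lid (541, 'c', array([614.5,  -2.5]), 'size', array([24.9, 53.6]), 'ang', 21.2, 'z', array([0.1  , 0.101, 0.102]))
jar (182, 'c', array([ 6.111e+02, -6.000e-01]), 'size', array([57.4, 13.4]), 'ang', 89.3, 'z', array([0.081, 0.082, 0.09 ]))
dish None
dropper None
oil (220, 'c', array([627.1, 373.6]), 'size', array([ 9.1, 27.6]), 'ang'
[... 1726 characters left out ...]
309, 'c', array([635. ,  -1.2]), 'size', array([59.9, 57.1]), 'ang', 69.5, 'z', array([0.099, 0.101, 0.103]))
jar (151, 'c', array([634.2,  -1.7]), 'size', array([56.5, 57.3]), 'ang', 89.0, 'z', array([0.081, 0.084, 0.093]))
dish (587, 'c', array([ 635. , -191.5]), 'size', array([77.8, 63.5]), 'ang', 89.9, 'z', array([0.131, 0.142, 0.146]))
dropper (448, 'c', array([ 601.3, -398. ]), 'size', array([29.9, 39.5]), 'ang', 20.1, 'z', array([0.032, 0.056, 0.099]))
oil (177, 'c', array([632.8, 381.3]), 'size', array([27.5, 27.1]), 'ang', 2.3, 'z', array([0.022, 0.041, 0.058]))
slidebox (1591, 'c', array([793.1, -13.3]), 'size', array([102.1, 111.6]), 'ang', 88.2, 'z', array([0.03 , 0.034, 0.036]))
```

View pics/s8.png

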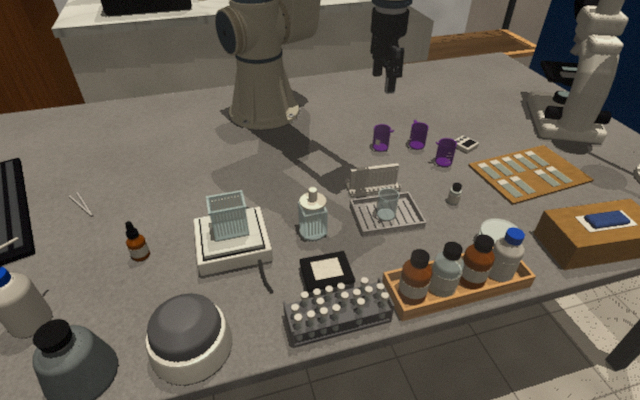

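View pics/w8.png

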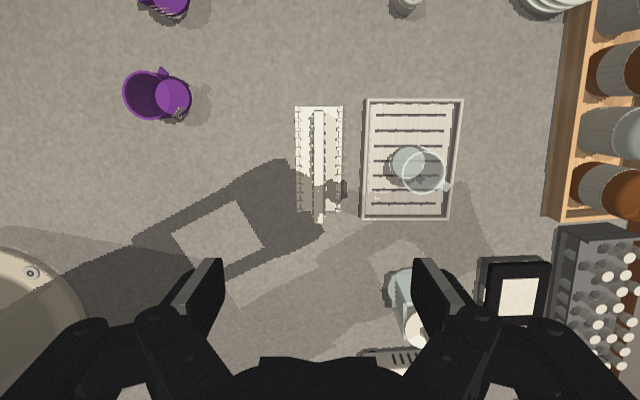

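The pictures show everything upright and in place. The dish is on the plate at (228,216), and the lidded jar is midway at (313,215). The beaker is in the tray at (386,206), with the rack parallel in front of it at (374,180). The bottles and the slide box haven't moved, and the arm is clear.

```bash
python3 -c "
from bench import manip
print(manip.job_done())"
```

```text
the job is handed in; nothing more can be done
None
```

The bench is set out as asked and the job is handed in at about 39 s of the 122 s allowed; the hand-in gave no verdict, but the last camera measurements put every item inside its limits.

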